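Set out the seasonings in their holders

ROBOT

A 7-joint arm with a two-finger parallel gripper is mounted at the origin on a cart in front of the work surface, level with it; the furniture and walls round the work are solid. World frame = base frame: x ahead of the robot, y to its left, z up, the work surface at z = 0. Lengths are in m, angles in rad, forces in N, time in s.
With the tool pointing down it reaches from about 0.4 to 0.85 m from the base axis. Payload 6.9 kg.
Tool frame: the origin (TCP) lies on the mounting face of the last link; the fingertips stand 173 mm ahead of it and the grasp point (between the pads) lies 155 mm ahead of it; z points along the fingers, y is the line along which they close (so a half turn about z gives the same grasp; the last joint's range is limited). The gripper opens to 85 mm and grips with 20 to 120 N. Pads are 22 mm wide; open, the fingers measure 114 mm over their backs; the gripper's body (76 mm by 85 mm) begins 54 mm behind the grasp point. The pads swing forward as they close: fully open they stand 13 mm farther back than shut.
Start: joints at [1.302, 0.507, -0.238, 1.5, 0.126, 1.149, -0.155], TCP at [0.228, -0.582, 0.405] pointing down, gripper open.
Joint ranges: [-3.08, 3.08], [-0.24, 2.05], [-1.43, 1.35], [0, 2.5], [-1.52, 4.66], [0.17, 1.96], [-2.89, 2.89]. Speed limits (rad/s): [2.39, 2.39, 3.14, 3.14, 3.14, 3.14, 3.14].

INTERFACE

Orientations are given as a 3x3 rotation matrix whose columns are the frame's x, y, z axes.
In Python, from plant import monitor, camera, camera_model, robot gives the robot as it stands. The module is installed in compiled form; this text tells all that it offers.
- The arm moves only by the tool send_rows, never from a script. Its arguments are lists of equal length, an entry for each row: "offset": the shift along the tool's x, y, z in mm, a list of three; "yaw": the turn about the tool's z in degrees; "grip": the opening, from -1 (shut) to 1 (fully open). A call has 1 to 10 rows; each row is the pose to reach, as a shift and turn from the pose commanded when the call began, along the tool's axes at that moment; what a row does not reach only later rows make up. A row lasts 1/8 s, in which the tool goes at most 62.5 mm and 10.7 degrees, less where a joint would pass 70% of its speed; a pose out of reach is approached as far as the arm can. A call with a gripper value outside its range is refused whole. The fingers move at their own pace and stop on an object; the grip force is fixed at half the most. Time passes only in rows, so rows that repeat a pose let the fingers close. It gives the time, the measured TCP pose, the force, the opening and the grip force at its end, in the units of the state.
- monitor.get_obs(): the state, without advancing time (a new reading comes with each control period).
- camera(name): name is "scene" or "top"; returns (picture, depth): 480x640x3 uint8, red, green, blue; 480x640 float32, m along the optical axis (not along the pixel's ray), 0 where there is no reading.
- camera_model(name): a dict with "vfov" (degrees; the focal length in pixels is half the picture's height over the tangent of half this angle, whatever the lens; pixels are square), "cx", "cy" (the principal point, pixels), "k1" (the pictures are not rectified: a ray, as slopes to the right and down, at radius r is drawn at 1 + k1 r^2 times it, then the intrinsics apply), "T" (4x4, takes a point from camera to world coordinates). Camera axes: x right, y up, looking along -z (the intrinsics and any distortion apply to the point x, -y, -z); pixel columns grow to the right and rows downward; lengths in m; the calibration is good to about 2 mm. A picture is of the moment at which its call begins. camera_model takes no time and is no camera call.
- robot.close_job(): hands the job in; it is judged then, once.
The state is a dict: "t": time; "qpos": joint angles; "joint_vel": joint speeds; "joint_efforts": joint torques, N m; "position": TCP position; "tcp_rot": TCP orientation; "wrist_force": force on the tool from outside, world axes, zero at the start; "ft_torque": the same for the moment, N m; "opening": finger opening in m; "gripper_force": force on a finger pad.
Only numpy, scipy, OpenCV 4.12 (cv2) and the standard library are available. Lean on these libraries where they do the work, as an engineer would, in place of code of your own. Each camera call takes 0.05 s, during which the arm holds its last target. There are 200 camera calls.

TASK

Set out the seasonings for cooking: stand the yellow-capped spice jar upright in the yellow holder, the brown-capped spice jar in the wooden holder and the salt shaker in the white holder, and only when these three stand, lay the lemon in the blue dish. Leave the yoghurt pot and the kitchen timer standing where they are.

Things in the scene. Friction and masses are not known exactly. Their poses are not given: they have to be found in the camera images.
- yellow_jar: Loose glass spice jar with a mustard-yellow cap; 42 mm across (round-cornered, grasp from any side), 96 mm high, 0.11 kg, stands upright. Origin at the centre of its underside, z up. Seen from above: a yellow disc 42 mm across.
- brown_jar: Loose spice jar with a dark brown cap; 44 mm across (grasp from any side), 96 mm high, 0.11 kg, stands upright. Origin at the centre of its underside, z up.
- salt: Loose salt shaker, clear glass with a light grey domed cap; round, 44 mm across, 90 mm high, stands upright. Its foot is a little rounded, so it may lean up to 3 degrees. Glass full width to 66 mm up, the cap above narrows to 34 mm: grip it 55 to 70 mm up. Origin at the centre of its underside, z up.
- lemon: Loose yellow lemon lying on its side, 78 mm long (its own x axis) by 55 mm wide (its y axis) by 56 mm high, 0.11 kg. Origin at the centre of its underside as it lies at the start. At the start its length points away from the robot to within about 25 degrees, so the fingers close across it left to right.
- yellow_holder: Fixed low round cup of yellow plastic: 68 mm outside diameter, 60 mm inside, 24 mm high, inner floor 5 mm above the worktop. Origin at the centre of its underside, on the worktop (z = 0). Holders do not move when touched.
- wooden_holder: Fixed low round cup of mid-brown wood, same sizes and origin as the yellow holder.
- white_holder: Fixed low round cup of white plastic, same sizes and origin as the yellow holder.
- lemon_dish: Fixed small round dish of blue ceramic with sloping sides: 108 mm across the rim, 18 mm high, flat inner floor about 64 mm across and 5 mm above the worktop. Origin at the centre of its underside, on the worktop.
- yoghurt: Bystander: white yoghurt pot with red pictures, 72 mm across, 71 mm high; loose, to be left alone. Origin at the centre of its underside.
- timer: Bystander: round kitchen timer, white below with a red top and a raised red grip, 62 mm across, 38 mm high; loose, to be left alone. Origin at the centre of its underside.
Things that resemble listed ones, but are neither listed nor needed, are in the scene too. Leave any red look-alike of the white_holder alone. There is more than one size of the wooden_holder; the job needs the larger.

How it is judged:
By the outcome, as a careful person would: the job done as asked, in the order asked, and still so for the second after the job is handed in, with the robot touching nothing.
It also fails if it takes over 104 s, if anything falls off the work surface, if the arm or the gripper's body presses on something with over 40 N, if the wrist force passes 120 N, or if a joint passes its speed limit or range.

## Working session

There is one attempt and no reset: what is moved stays moved. The work goes in short steps, Python scripts to look and compute and a tool call to move; the robot and the scene stay as the last step left them, time stands still between calls to the robot, and variables do not carry over. Pictures are saved under pics/ and viewed, at most 14 in all, crops included, and the job is handed in when it is done.

Besides the shell and the picture viewer there is one more tool, called after "Call:" as name(argument=value, ...), one argument or row to a line, values as JSON. send_rows: Moves the arm, as the interface text tells. Its arguments: {"type":"object","properties":{"offset":{"type":"array"},"yaw":{"type":"array"},"grip":{"type":"array"}},"required":["offset","yaw","grip"]}

```bash
mkdir -p pics
cat > h.py <<'E'
import numpy as np, cv2
from plant import monitor, camera, camera_model, robot
def shot(n,f):
    im,d=camera(n); np.savez('pics/'+f+'.npz',im=im,d=d); cv2.imwrite('pics/'+f+'.png',im[:,:,::-1]); return im,d
def ray(n,u,v):
    m=camera_model(n); f=240/np.tan(np.radians(m['vfov'])/2)
    x=np.array([(u-m['cx'])/f,(v-m['cy'])/f]); s=x.copy()
    for _ in range(20): s=x/(1+m['k1']*(s@s))
    return np.array(m['T']), np.array([s[0],-s[1],-1.])
def dep(n,d,u,v,w=1):
    p=d[int(v)-w:int(v)+w+1,int(u)-w:int(u)+w+1]; z=np.median(p[p>0]) if (p>0).any() else np.nan
    T,r=ray(n,u,v); return T[:3,:3]@(r*z)+T[:3,3]
def atz(n,u,v,z):
    T,r=ray(n,u,v); r=T[:3,:3]@r; o=T[:3,3]; return o+r*(z-o[2])/r[2]
def tri(a,b):
    A=[];B=[]
    for n,u,v in (a,b):
        T,r=ray(n,u,v); r=T[:3,:3]@r; r/=np.linalg.norm(r); P=np.eye(3)-np.outer(r,r); A.append(P);B.append(P@T[:3,3])
    x=np.linalg.lstsq(np.vstack(A),np.hstack(B),rcond=None)[0]
    return x, max(np.linalg.norm(A[i]@x-B[i]) for i in (0,1))
E
python3 - <<'E'
from h import *
np.set_printoptions(precision=3,suppress=True)
for n in('scene','top'):
    shot(n,n+'0'); m=camera_model(n); print(m)
o=monitor.get_obs(); print(o)
E
```

```text
{'vfov': 52.33728685745409, 'cx': 317.09042655871446, 'cy': 240.08171671474773, 'k1': -0.07303983405607682, 'T': array([[-0.774,  0.461, -0.434,  0.127],
       [-0.633, -0.586,  0.506,  0.561],
       [-0.021,  0.666,  0.745,  0.785],
       [ 0.   ,  0.   ,  0.   ,  1.   ]])}
{'vfov': 55.74554101635706, 'cx': 322.3537346981884, 'cy': 240.83597395988997, 'k1': -0.0059670816850160464, 'T': array([[ 0.023,  0.983, -0.182,  0.407],
       [-0.999,  0.027,  0.021,  0.053],
       [ 0.026,  0.182,  0.983,  0.881],
       [ 0.   ,  0.   ,  0.   ,  1.   ]])}
{'t': 0.1, 'qpos': array([ 1.302,  0.508, -0.238,  1.501,  0.126,  1.149, -0.155]), 'joint_vel': array([ 0.001, -0.001, -0.001, -0.002, -0.001,  0.001,  0.001]), 'joint_efforts': array([ -0.005, -62.184,  -2.194, -25.02 ,   0.013,   0.008,   0.   ]), 'position': array([ 0.228, -0.582,  0.404]), 'tcp_rot': array([[ 0.931,  0.365, -0.001],
       [ 0.365, -0.931,  0.002],
       [-0.   , -0.002, -1.   ]]), 'wrist_force': array([0.365, 0.043, 0.208]), 'ft_torque': array([ 0.028, -0.087, -0.063]), 'gripper_force': 0.0, 'opening': 0.08525548658290152}
```

View pics/scene0.png

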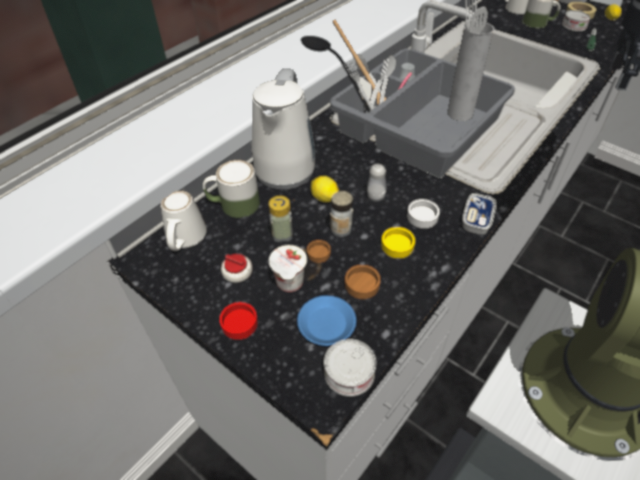

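View pics/top0.png

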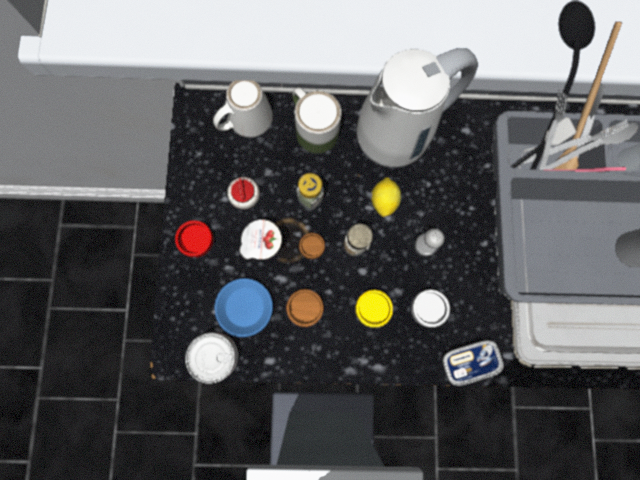

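The scene and top views show every item. The yellow jar is at top (310,184), brown jar (358,235), salt (432,240), lemon (386,197). The holders are yellow (374,309), wooden large (305,308), white (431,308), and the dish is at (244,307). I'll enlarge both views to read them more closely.

Run:
```python
from h import *
for f,(u0,v0,w,hh) in {'top0':(205,150,250,190),'scene0':(210,150,240,180)}.items():
    im=cv2.imread(f'pics/{f}.png')[v0:v0+hh,u0:u0+w]
    im=cv2.resize(im,None,fx=3.2,fy=3.15,interpolation=cv2.INTER_CUBIC)
    for i in range(0,w,20): cv2.putText(im,str(u0+i),(int(i*3.2),10),0,.35,(0,255,0),1);cv2.line(im,(int(i*3.2),12),(int(i*3.2),16),(0,255,0))
    for i in range(0,hh,20): cv2.putText(im,str(v0+i),(0,int(i*3.15)+4),0,.35,(0,255,0),1)
    cv2.imwrite(f'pics/c_{f}.png',im[:600])
```

```text
(no output)
```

View pics/c_top0.png

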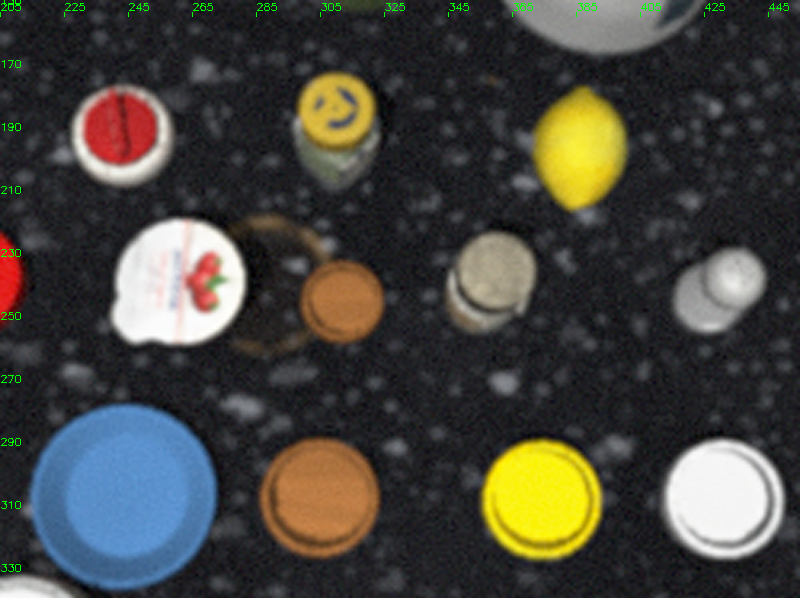

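View pics/c_scene0.png

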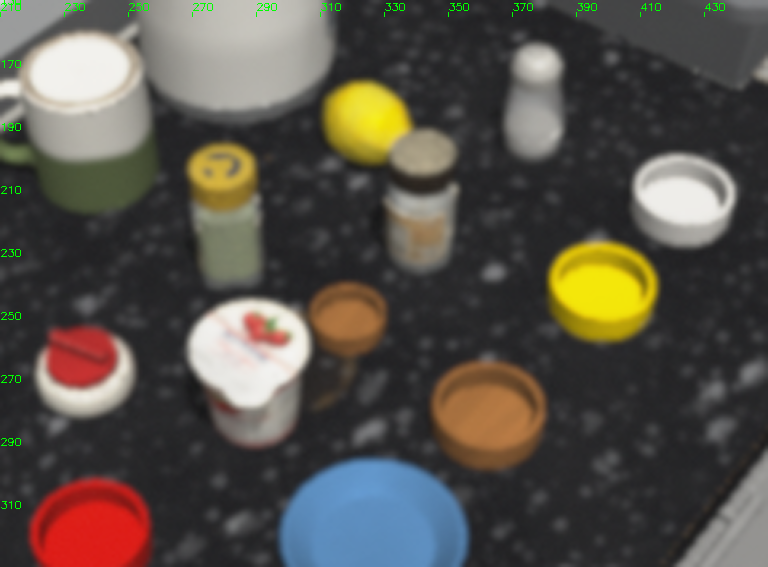

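The crops give these readings (top / scene):

| Item | Top | Scene |
|---|---|---|
| Yellow cap | (310.3,184.9) | (279.4,202.4) |
| Brown cap | (360.3,235.7) | (342.2,198.3) |
| Salt dome | (435.6,237.9) | (377.8,169.7) |
| Lemon | (386.3,197.3) | (324.7,188.7) |
| Yellow rim | (374.4,308.4) | (398.4,238.9) |
| Wooden rim | (305,307.8) | (362.7,278.6) |
| White rim | (431.3,308.1) | (423.4,210.3) |
| Dish | (243.8,307.8) | not read |

The smaller wooden cup is at top (312,246), beside the yoghurt.

Run:
```python
from h import *
np.set_printoptions(precision=4,suppress=True)
P={'yjar':((310.3,184.9),(279.4,202.4),.096),'bjar':((360.3,235.7),(342.2,198.3),.096),'salt':((435.6,237.9),(377.8,169.7),.088),
'lemon':((386.3,197.3),(324.7,188.7),.03),'yh':((374.4,308.4),(398.4,238.9),.024),'wh':((305,307.8),(362.7,278.6),.024),'white':((431.3,308.1),(423.4,210.3),.024),'dish':((243.8,307.8),(327,319),.018),'yog':((262,240),(287.5,261),.071),'timer':((242.5,191),(236,264),.034),
'saltfoot':((424.8,246),(376.5,198),.004),'tin':((473,363),(480,211),.03),'kettlebase':((398,158),(284,170),.1)}
D={n:np.load(f'pics/{n}0.npz')['d'] for n in('top','scene')}
for k,(a,b,z) in P.items():
    x,e=tri(('top',*a),('scene',*b))
    print(k,'tri',x,round(e,4),'dep',dep('top',D['top'],*a),dep('scene',D['scene'],*b),'atz',atz('top',*a,z)[:2],atz('scene',*b,z)[:2])
print('lemon ends',atz('top',387,178,.03),atz('top',384.7,216,.03))
```

```text
yjar tri [0.6546 0.0596 0.095 ] 0.0003 dep [0.6542 0.0598 0.0972] [0.6539 0.0599 0.0955] atz [0.6546 0.0598] [0.6535 0.0602]
bjar tri [ 0.5641 -0.0321  0.091 ] 0.001 dep [ 0.5637 -0.0309  0.0974] [ 0.5608 -0.0292  0.0948] atz [ 0.564 -0.031] [ 0.56   -0.0282]
salt tri [ 0.5682 -0.1713  0.073 ] 0.0001 dep [ 0.5649 -0.1666  0.09  ] [ 0.5601 -0.158   0.086 ] atz [ 0.5653 -0.1671] [ 0.5588 -0.156 ]
lemon tri [ 0.6559 -0.0892  0.0254] 0.0003 dep [ 0.6474 -0.0841  0.0556] [ 0.6413 -0.0717  0.0459] atz [ 0.6548 -0.0883] [ 0.6524 -0.0854]
yh tri [ 0.44   -0.067   0.0203] 0.0004 dep [ 0.4409 -0.0688  0.0062] [ 0.447  -0.0818  0.0024] atz [ 0.4402 -0.0663] [ 0.4382 -0.0641]
wh tri [0.4381 0.0636 0.0192] 0.0003 dep [0.4389 0.0639 0.006 ] [0.4443 0.0534 0.0036] atz [0.4382 0.0637] [0.436  0.0666]
white tri [ 0.4435 -0.1752  0.0183] 0.0 dep [ 0.444  -0.1784  0.0061] [ 0.4494 -0.1892  0.0037] atz [ 0.4433 -0.1737] [ 0.4411 -0.1697]
dish tri [0.4358 0.1786 0.0166] 0.0001 dep [0.4361 0.1803 0.0052] [0.4406 0.1728 0.0049] atz [0.4357 0.1784] [0.4353 0.1794]
yog tri [0.5581 0.1457 0.0615] 0.0004 dep [0.556  0.1444 0.0713] [0.5535 0.1506 0.0697] atz [0.556  0.1445] [0.5528 0.1513]
timer tri [0.6616 0.1927 0.0189] 0.0008 dep [0.6561 0.1897 0.0399] [0.6545 0.1968 0.028 ] atz [0.6578 0.1906] [0.6503 0.1997]
saltfoot tri [ 0.5676 -0.1741 -0.0155] 0.0012 dep [ 0.5559 -0.1556  0.0555] [ 0.5511 -0.1488  0.0126] atz [ 0.5652 -0.1686] [ 0.5558 -0.1567]
tin tri [ 0.3437 -0.2516  0.0179] 0.0006 dep [ 0.3446 -0.2494  0.0232] [ 0.3425 -0.2494  0.0203] atz [ 0.3451 -0.247 ] [ 0.3398 -0.2391]
kettlebase tri [ 0.7643 -0.1031  0.0107] 0.0235 dep [ 0.7248 -0.1061  0.0596] [ 0.7439 -0.051   0.0612] atz [ 0.7092 -0.0983] [ 0.7109 -0.0182]
lemon ends [ 0.6942 -0.0898  0.03  ] [ 0.6173 -0.0851  0.03  ]
```

Call:
send_rows(
  offset=[
    [20,-22,0],
    [60,-66,0],
    [105,-118,0],
    [150,-168,0],
    [195,-218,0],
    [240,-268,0],
    [275,-308,0],
    [292,-328,0],
    [292,-328,0],
  ],
  yaw=[2,5,8,11,14,17,20,21.4,21.4],
  grip=[1,1,1,1,1,1,1,1,1],
)

```text
t: 1.23
position: [0.381, -0.1671, 0.4048]
tcp_rot: [[1.0, 0.006, 0.0], [0.006, -1.0, 0.001], [0.0, -0.001, -1.0]]
wrist_force: [0.1, -1.3, 0.4]
opening: 0.0853
gripper_force: 0.0
```

Run:
```python
from h import *
np.set_printoptions(precision=4,suppress=True)
o=monitor.get_obs(); print(o['t'],o['position'],o['tcp_rot'],o['qpos'])
D=np.load('pics/top0.npz')['d']
for v in range(105,260,15):
  print([ (lambda p:(round(float(p[0]),2),round(float(p[1]),2),round(float(p[2]),2)))(dep('top',D,u,v)) for u in (330,365,405,440,520,560,600,630)])
```

```text
1.225 [ 0.381  -0.1671  0.4048] [[ 1.      0.0059  0.0003]
 [ 0.0059 -1.      0.0006]
 [ 0.0003 -0.0006 -1.    ]] [ 0.6335  0.1897 -0.3356  2.0058  0.0751  0.9577 -1.3046]
[(0.81, 0.03, 0.1), (0.8, -0.04, 0.11), (0.75, -0.09, 0.22), (0.76, -0.15, 0.21), (0.87, -0.38, 0.0), (0.8, -0.38, 0.15), (0.88, -0.55, 0.0), (0.88, -0.62, 0.0)]
[(0.78, 0.03, 0.1), (0.78, -0.04, 0.1), (0.74, -0.09, 0.19), (0.83, -0.21, 0.0), (0.79, -0.33, 0.09), (0.78, -0.38, 0.13), (0.8, -0.48, 0.1), (0.8, -0.54, 0.1)]
[(0.76, 0.03, 0.07), (0.76, -0.04, 0.08), (0.73, -0.1, 0.15), (0.8, -0.21, 0.0), (0.79, -0.36, 0.04), (0.77, -0.41, 0.09), (0.76, -0.47, 0.11), (0.75, -0.5, 0.14)]
[(0.76, 0.02, 0.0), (0.75, -0.05, 0.03), (0.73, -0.11, 0.09), (0.77, -0.2, 0.0), (0.77, -0.37, 0.01), (0.75, -0.42, 0.06), (0.74, -0.48, 0.09), (0.75, -0.56, 0.07)]
[(0.73, 0.02, 0.0), (0.73, -0.05, 0.0), (0.73, -0.13, 0.0), (0.74, -0.2, 0.0), (0.74, -0.37, 0.01), (0.73, -0.43, 0.03), (0.71, -0.48, 0.09), (0.73, -0.56, 0.06)]
[(0.7, 0.02, 0.0), (0.7, -0.05, 0.0), (0.7, -0.13, 0.0), (0.7, -0.2, 0.0), (0.68, -0.33, 0.09), (0.68, -0.4, 0.1)
[... 159 characters left out ...]
3), (0.67, -0.51, 0.04), (0.67, -0.57, 0.04)]
[(0.63, 0.02, 0.0), (0.64, -0.05, 0.0), (0.64, -0.13, 0.0), (0.64, -0.2, 0.0), (0.64, -0.36, 0.01), (0.65, -0.44, 0.01), (0.65, -0.53, 0.01), (0.65, -0.59, 0.01)]
[(0.6, 0.02, 0.0), (0.58, -0.04, 0.09), (0.61, -0.13, 0.0), (0.61, -0.2, 0.0), (0.61, -0.36, 0.01), (0.61, -0.44, 0.01), (0.62, -0.52, 0.01), (0.62, -0.58, 0.01)]
[(0.57, 0.02, 0.0), (0.56, -0.04, 0.1), (0.58, -0.13, 0.0), (0.56, -0.18, 0.09), (0.58, -0.36, 0.01), (0.58, -0.44, 0.01), (0.59, -0.52, 0.01), (0.58, -0.55, 0.05)]
[(0.54, 0.02, 0.0), (0.54, -0.05, 0.0), (0.55, -0.13, 0.0), (0.55, -0.2, -0.0), (0.55, -0.36, 0.01), (0.55, -0.44, 0.01), (0.56, -0.52, 0.01), (0.55, -0.55, 0.05)]
```

Call:
send_rows(
  offset=[
    [30,0,0],
    [80,0,10],
    [130,0,35],
    [170,0,70],
    [183,-1,105],
    [183,-1,140],
    [183,-1,170],
    [183,-1,187],
    [183,-1,193],
    [183,-1,193],
  ],
  yaw=[0,0,0,0,0,0,0,0,0,0],
  grip=[1,1,1,1,1,1,1,1,1,1],
)

```text
t: 2.48
position: [0.5634, -0.1692, 0.212]
tcp_rot: [[1.0, -0.0, 0.0], [-0.0, -1.0, -0.0], [0.0, 0.0, -1.0]]
wrist_force: [0.6, 0.5, -0.3]
opening: 0.0855
gripper_force: 0.0
```

Run:
```python
from h import *
im,d=shot('scene','s1'); c=cv2.resize(im[90:270,250:470],None,fx=3.2,fy=3.2,interpolation=cv2.INTER_CUBIC)
cv2.imwrite('pics/s1c.png',c[:,:,::-1])
```

```text
(no output)
```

View pics/s1c.png

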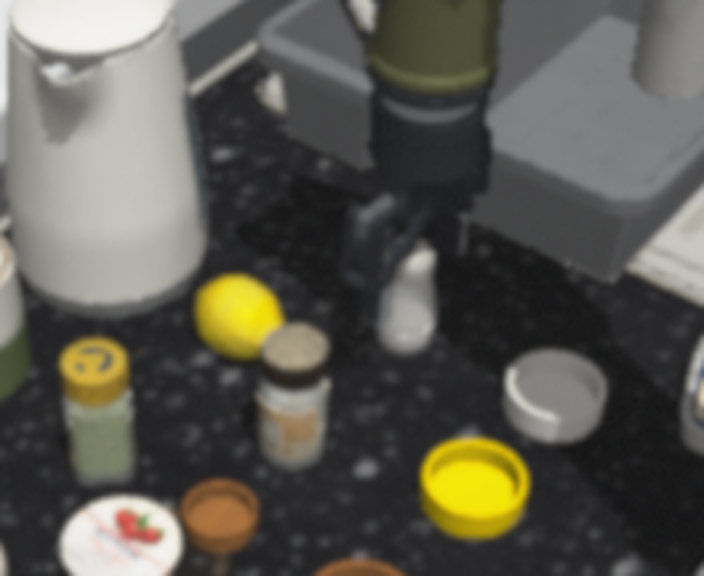

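The salt shaker at crop (405,300) stands between the open fingers. Closing.

Call:
send_rows(
  offset=[
    [0,-3,0],
    [0,-3,0],
    [0,-3,0],
    [0,-3,0],
    [0,-3,0],
    [0,-3,0],
    [0,-3,0],
    [0,-3,0],
  ],
  yaw=[0,0,0,0,0,0,0,0],
  grip=[1,0.3,0,0,-0.3,-1,-1,-1],
)

```text
t: 3.52
position: [0.5634, -0.1658, 0.2123]
tcp_rot: [[1.0, 0.0, 0.001], [0.0, -1.0, -0.0], [0.001, 0.0, -1.0]]
wrist_force: [-1.1, -0.2, 6.1]
opening: 0.0361
gripper_force: 58.9
```

The opening of 36 mm and the upward force suggest the pads are on the tapering cap. I'll reopen and regrip 9 mm lower.

Call:
send_rows(
  offset=[
    [0,0,0],
    [0,0,0],
    [0,0,4],
    [0,0,9],
    [0,0,9],
    [0,0,9],
    [0,0,9],
    [0,0,9],
    [0,0,9],
    [0,0,9],
  ],
  yaw=[0,0,0,0,0,0,0,0,0,0],
  grip=[0.5,0.5,0.5,0.5,0,-0.3,-1,-1,-1,-1],
)

```text
t: 4.78
position: [0.5633, -0.1658, 0.2028]
tcp_rot: [[1.0, 0.0, 0.0], [0.0, -1.0, -0.0], [0.0, 0.0, -1.0]]
wrist_force: [-0.3, 0.1, 3.4]
opening: 0.0387
gripper_force: 60.0
```

Run:
```python
from h import *
im,d=shot('scene','s2'); c=cv2.resize(im[120:220,330:450],None,fx=5,fy=5,interpolation=cv2.INTER_CUBIC)
cv2.imwrite('pics/s2c.png',c[:,:,::-1])
```

```text
(no output)
```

View pics/s2c.png

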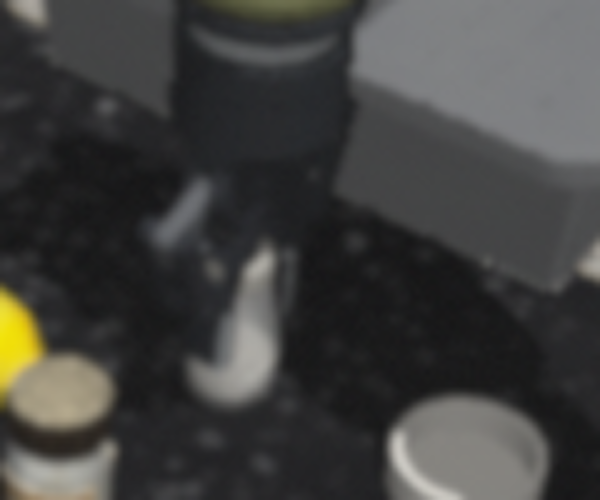

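Call:
send_rows(
  offset=[
    [0,0,-5],
    [0,0,-15],
    [0,0,-30],
    [0,0,-45],
    [0,0,-55],
    [0,0,-55],
  ],
  yaw=[0,0,0,0,0,0],
  grip=[-1,-1,-1,-1,-1,-1],
)

```text
t: 5.58
position: [0.5635, -0.1659, 0.2589]
tcp_rot: [[1.0, 0.0, 0.002], [0.0, -1.0, -0.001], [0.002, 0.001, -1.0]]
wrist_force: [0.1, -0.1, -0.8]
opening: 0.0385
gripper_force: 59.7
```

Run:
```python
from h import *
im,d=shot('scene','s3'); c=cv2.resize(im[70:250,300:460],None,fx=3.3,fy=3.3,interpolation=cv2.INTER_CUBIC)
cv2.imwrite('pics/s3c.png',c[:,:,::-1])
```

```text
(no output)
```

View pics/s3c.png

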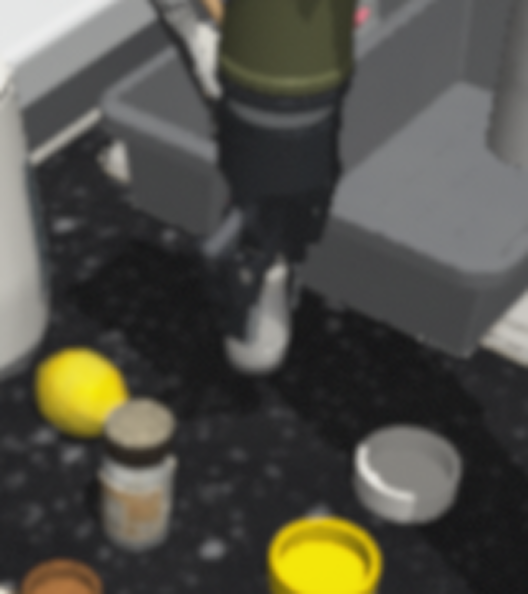

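The shaker hangs upright in the grip, with its foot at about crop (257,358). I'll check it against the tool centre.

Run:
```python
from h import *
for p in ((257,358),(257,373)): print(atz('scene',300+p[0]/3.3,70+p[1]/3.3,.056))
print([atz('scene',*q,.024) for q in ((300+407/3.3,70+462/3.3),)])
```

```text
[ 0.56119006 -0.16369954  0.056     ]
[ 0.55247822 -0.15098872  0.056     ]
[array([ 0.44165759, -0.17046727,  0.024     ])]
```

Call:
send_rows(
  offset=[
    [-10,0,0],
    [-35,2,0],
    [-70,5,0],
    [-100,7,0],
    [-117,8,0],
    [-120,8,0],
    [-120,8,0],
    [-120,8,0],
  ],
  yaw=[0,0,0,0,0,0,0,0],
  grip=[-1,-1,-1,-1,-1,-1,-1,-1],
)

```text
t: 6.62
position: [0.444, -0.1737, 0.2576]
tcp_rot: [[1.0, 0.001, 0.001], [0.001, -1.0, 0.0], [0.001, -0.0, -1.0]]
wrist_force: [-0.6, -0.0, -1.4]
opening: 0.0387
gripper_force: 59.7
```

Call:
send_rows(
  offset=[
    [0,0,8],
    [0,0,22],
    [0,0,36],
    [0,0,44],
    [0,0,48],
    [0,0,49],
    [0,0,49],
  ],
  yaw=[0,0,0,0,0,0,0],
  grip=[-1,-1,-1,-1,-1,-1,-1],
)

```text
t: 7.5
position: [0.4434, -0.1739, 0.2089]
tcp_rot: [[1.0, 0.0, 0.0], [0.0, -1.0, -0.0], [0.0, 0.0, -1.0]]
wrist_force: [-0.6, 0.9, -1.3]
opening: 0.0388
gripper_force: 59.7
```

Call:
send_rows(
  offset=[
    [0,0,1.5],
    [0,0,1.5],
    [0,0,1.5],
    [0,0,1.5],
    [0,0,1.5],
    [0,0,-20],
    [0,0,-60],
    [0,0,-110],
    [0,0,-140],
    [0,0,-140],
  ],
  yaw=[0,0,0,0,0,0,0,0,0,0],
  grip=[-1,-0.1,0.1,0.6,1,1,1,1,1,1],
)

```text
t: 8.75
position: [0.4437, -0.174, 0.3508]
tcp_rot: [[1.0, -0.0, 0.004], [-0.0, -1.0, -0.002], [0.004, 0.002, -1.0]]
wrist_force: [-0.2, 0.3, -0.5]
opening: 0.0852
gripper_force: 0.0
```

Call:
send_rows(
  offset=[
    [20,-25,0],
    [55,-65,0],
    [90,-107,0],
    [115,-137,10],
    [120,-142,40],
    [120,-142,75],
    [120,-142,105],
    [120,-142,128],
    [120,-142,138],
    [120,-142,139],
  ],
  yaw=[0,0,0,0,0,0,0,0,0,0],
  grip=[1,1,1,1,1,1,1,1,1,1],
)

```text
t: 10.0
position: [0.5629, -0.0318, 0.2088]
tcp_rot: [[1.0, 0.0, -0.002], [0.0, -1.0, 0.0], [-0.002, -0.0, -1.0]]
wrist_force: [1.2, 1.2, 0.7]
opening: 0.085
gripper_force: 0.0
```

Run:
```python
from h import *
im,d=shot('scene','s4'); c=cv2.resize(im[120:300,270:470],None,fx=3.2,fy=3.2,interpolation=cv2.INTER_CUBIC)
cv2.imwrite('pics/s4c.png',c[:,:,::-1])
```

```text
(no output)
```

View pics/s4c.png

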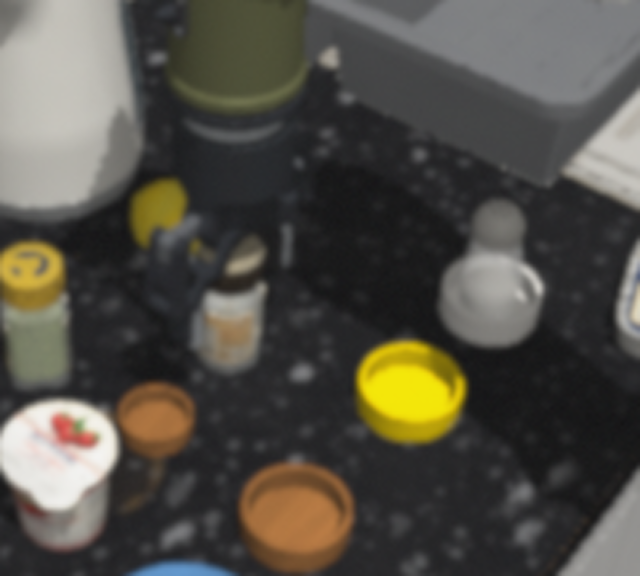

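The salt shaker stands in the white holder at crop (495,260), and the brown jar at crop (235,310) is between the fingers. I'll close and lift.

Call:
send_rows(
  offset=[
    [0,0,0],
    [0,0,0],
    [0,0,0],
    [0,0,0],
    [0,0,0],
    [0,0,0],
    [0,0,-5],
    [0,0,-20],
    [0,0,-45],
    [0,0,-60],
  ],
  yaw=[0,0,0,0,0,0,0,0,0,0],
  grip=[0.3,0,-0.3,-1,-1,-1,-1,-1,-1,-1],
)

```text
t: 11.3
position: [0.5635, -0.0318, 0.2716]
tcp_rot: [[1.0, 0.0, 0.002], [0.0, -1.0, 0.0], [0.002, -0.0, -1.0]]
wrist_force: [0.1, -0.1, -1.4]
opening: 0.042
gripper_force: 58.4
```

Call:
send_rows(
  offset=[
    [-15,-10,0],
    [-50,-38,0],
    [-90,-68,0],
    [-115,-88,0],
    [-125,-96,0],
    [-125,-96,0],
    [-125,-96,15],
    [-125,-96,35],
    [-125,-96,45],
    [-125,-96,45],
  ],
  yaw=[0,0,0,0,0,0,0,0,0,0],
  grip=[-1,-1,-1,-1,-1,-1,-1,-1,-1,-1],
)

```text
t: 12.55
position: [0.4387, 0.0637, 0.2241]
tcp_rot: [[1.0, -0.001, -0.001], [-0.001, -1.0, -0.0], [-0.001, 0.0, -1.0]]
wrist_force: [-0.3, 0.2, -1.4]
opening: 0.0419
gripper_force: 58.4
```

Call:
send_rows(
  offset=[
    [0,0,5],
    [0,0,9],
    [0,0,10],
    [0,0,10],
    [0,0,10],
  ],
  yaw=[0,0,0,0,0],
  grip=[-1,-1,-1,-1,-1],
)

```text
t: 13.18
position: [0.4384, 0.0642, 0.2156]
tcp_rot: [[1.0, 0.0, 0.002], [0.0, -1.0, -0.0], [0.002, 0.0, -1.0]]
wrist_force: [-1.9, 0.4, 11.1]
opening: 0.0421
gripper_force: 59.7
```

Contact at 11 N, so the jar is seated. Release and rise.

Call:
send_rows(
  offset=[
    [0,0,-1],
    [0,0,-1],
    [0,0,-1],
    [0,0,-1],
    [0,0,-1],
    [0,0,-20],
    [0,0,-60],
    [0,0,-110],
    [0,0,-140],
    [0,0,-140],
  ],
  yaw=[0,0,0,0,0,0,0,0,0,0],
  grip=[-1,-0.1,0.1,0.6,1,1,1,1,1,1],
)

```text
t: 14.42
position: [0.4387, 0.0643, 0.3567]
tcp_rot: [[1.0, -0.0, 0.005], [-0.0, -1.0, 0.0], [0.005, -0.0, -1.0]]
wrist_force: [-0.1, 0.5, -0.3]
opening: 0.0854
gripper_force: 0.0
```

Call:
send_rows(
  offset=[
    [30,1,0],
    [80,2,0],
    [135,3,0],
    [185,4,5],
    [212,4,30],
    [216,4,65],
    [216,4,100],
    [216,4,130],
    [216,4,142],
    [216,4,143],
  ],
  yaw=[0,0,0,0,0,0,0,0,0,0],
  grip=[1,1,1,1,1,1,1,1,1,1],
)

```text
t: 15.68
position: [0.6539, 0.0602, 0.2106]
tcp_rot: [[1.0, 0.0, -0.002], [0.0, -1.0, -0.0], [-0.002, 0.0, -1.0]]
wrist_force: [0.2, 0.4, 0.1]
opening: 0.0855
gripper_force: 0.0
```

Run:
```python
from h import *
im,d=shot('scene','s5'); c=cv2.resize(im[120:320,220:460],None,fx=3,fy=3,interpolation=cv2.INTER_CUBIC)
cv2.imwrite('pics/s5c.png',c[:,:,::-1])
```

```text
(no output)
```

View pics/s5c.png

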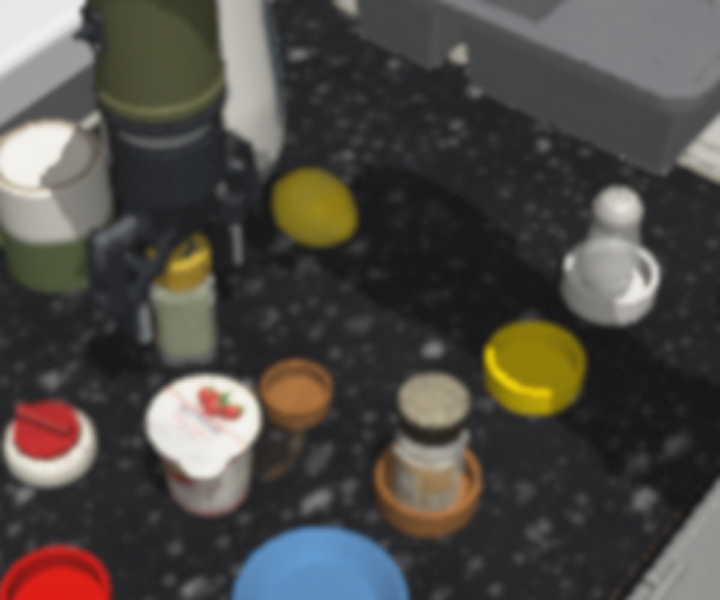

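The salt and brown jar both stand in their holders, and the yellow jar at crop (185,290) is between the fingers. Grip and lift.

Call:
send_rows(
  offset=[
    [0,0,0],
    [0,0,0],
    [0,0,0],
    [0,0,0],
    [0,0,0],
    [0,0,0],
    [0,0,-5],
    [0,0,-25],
    [0,0,-60],
    [0,0,-70],
  ],
  yaw=[0,0,0,0,0,0,0,0,0,0],
  grip=[0.3,0,-0.3,-1,-1,-1,-1,-1,-1,-1],
)

```text
t: 16.98
position: [0.6547, 0.0604, 0.2841]
tcp_rot: [[1.0, 0.0, 0.004], [0.0, -1.0, 0.001], [0.004, -0.001, -1.0]]
wrist_force: [-0.2, -0.3, -1.6]
opening: 0.0466
gripper_force: 61.8
```

Call:
send_rows(
  offset=[
    [-20,20,0],
    [-60,50,0],
    [-110,85,0],
    [-160,112,0],
    [-200,124,0],
    [-215,127,0],
    [-215,127,0],
    [-215,127,20],
    [-215,127,45],
    [-215,127,52],
  ],
  yaw=[0,0,0,0,0,0,0,0,0,0],
  grip=[-1,-1,-1,-1,-1,-1,-1,-1,-1,-1],
)

```text
t: 18.23
position: [0.4404, -0.0661, 0.2285]
tcp_rot: [[1.0, 0.002, -0.001], [0.002, -1.0, 0.001], [-0.001, -0.001, -1.0]]
wrist_force: [-1.2, 0.9, -1.7]
opening: 0.0466
gripper_force: 61.8
```

Run:
```python
from h import *
im,d=shot('scene','s6'); c=cv2.resize(im[120:320,260:460],None,fx=3,fy=3,interpolation=cv2.INTER_CUBIC)
cv2.imwrite('pics/s6c.png',c[:,:,::-1])
```

```text
(no output)
```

View pics/s6c.png

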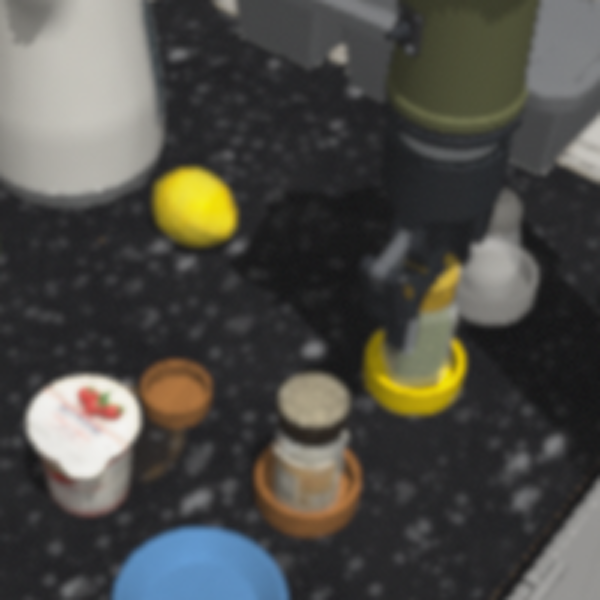

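The jar is entering the yellow holder at crop (415,370). Lowering it to contact.

Call:
send_rows(
  offset=[
    [0,0,6],
    [0,0,11],
    [0,0,13],
    [0,0,13],
    [0,0,13],
  ],
  yaw=[0,0,0,0,0],
  grip=[-1,-1,-1,-1,-1],
)

```text
t: 18.9
position: [0.4396, -0.0667, 0.2181]
tcp_rot: [[1.0, 0.0, 0.002], [0.0, -1.0, -0.001], [0.002, 0.001, -1.0]]
wrist_force: [-3.4, 1.0, 15.6]
opening: 0.0469
gripper_force: 63.3
```

Call:
send_rows(
  offset=[
    [0,0,-1],
    [0,0,-1],
    [0,0,-1],
    [0,0,-1],
    [0,0,-1],
    [0,0,-20],
    [0,0,-60],
    [0,0,-110],
    [0,0,-135],
    [0,0,-135],
  ],
  yaw=[0,0,0,0,0,0,0,0,0,0],
  grip=[-1,0,0.2,0.6,1,1,1,1,1,1],
)

```text
t: 20.15
position: [0.4396, -0.0669, 0.3533]
tcp_rot: [[1.0, -0.0, 0.004], [-0.0, -1.0, -0.001], [0.004, 0.001, -1.0]]
wrist_force: [0.3, -0.6, -0.4]
opening: 0.0854
gripper_force: 0.0
```

Call:
send_rows(
  offset=[
    [30,3,0],
    [80,8,0],
    [130,13,0],
    [180,17,10],
    [208,20,40],
    [214,21,65],
    [214,21,80],
    [214,21,80],
  ],
  yaw=[0,1,2,3,3.5,3.5,3.5,3.5],
  grip=[1,1,1,1,1,1,1,1],
)

```text
t: 21.15
position: [0.6524, -0.0877, 0.2698]
tcp_rot: [[0.998, -0.06, -0.004], [-0.06, -0.998, 0.0], [-0.004, -0.0, -1.0]]
wrist_force: [-0.3, -0.5, 0.0]
opening: 0.0855
gripper_force: 0.0
```

Run:
```python
from h import *
im,d=shot('scene','s7'); c=cv2.resize(im[120:360,210:470],None,fx=2.5,fy=2.5,interpolation=cv2.INTER_CUBIC)
cv2.imwrite('pics/s7c.png',c[:,:,::-1])
```

```text
(no output)
```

View pics/s7c.png

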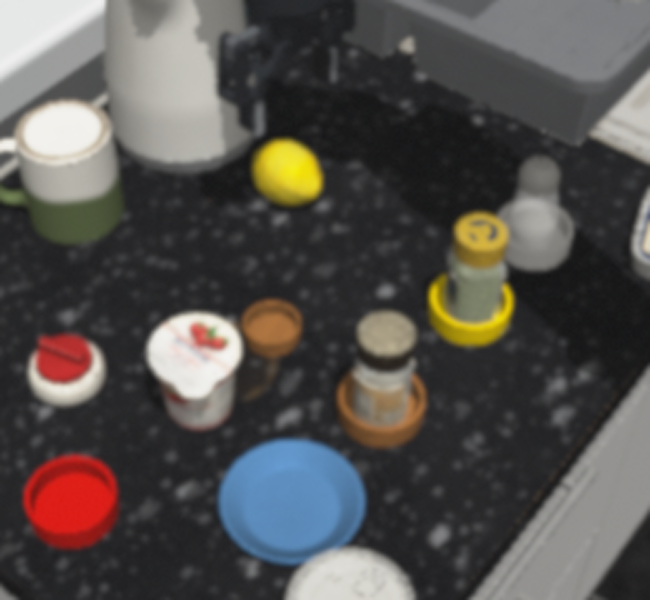

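The three seasonings stand in their holders and the lemon at crop (288,172) hasn't moved. Descending onto it.

Call:
send_rows(
  offset=[
    [0,0,20],
    [0,0,50],
    [0,0,75],
    [0,0,90],
    [0,0,95],
    [0,0,95],
    [0,0,95],
  ],
  yaw=[0,0,0,0,0,0,0],
  grip=[1,1,1,1,1,1,1],
)

```text
t: 22.08
position: [0.6536, -0.0878, 0.1778]
tcp_rot: [[0.998, -0.061, 0.002], [-0.061, -0.998, -0.0], [0.002, 0.0, -1.0]]
wrist_force: [-0.1, 0.8, 0.8]
opening: 0.0853
gripper_force: 0.0
```

Call:
send_rows(
  offset=[
    [0,0,0],
    [0,0,0],
    [0,0,0],
    [0,0,0],
    [0,0,0],
    [0,0,0],
    [0,0,-5],
    [0,0,-20],
    [0,0,-50],
    [0,0,-80],
  ],
  yaw=[0,0,0,0,0,0,0,0,0,0],
  grip=[0.5,0.2,0,-1,-1,-1,-1,-1,-1,-1],
)

```text
t: 23.32
position: [0.6532, -0.0877, 0.2582]
tcp_rot: [[0.998, -0.061, 0.0], [-0.061, -0.998, 0.0], [0.0, -0.0, -1.0]]
wrist_force: [0.8, -0.6, -1.2]
opening: 0.052
gripper_force: 62.8
```

Call:
send_rows(
  offset=[
    [0,0,-30],
    [-20,-20,-60],
    [-55,-60,-60],
    [-95,-103,-60],
    [-135,-146,-60],
    [-175,-190,-60],
    [-210,-228,-60],
    [-230,-248,-60],
    [-235,-253,-60],
    [-235,-253,-60],
  ],
  yaw=[0,0,0,0,0,0,0,0,0,0],
  grip=[-1,-1,-1,-1,-1,-1,-1,-1,-1,-1],
)

```text
t: 24.58
position: [0.4344, 0.1788, 0.3172]
tcp_rot: [[0.998, -0.061, 0.001], [-0.061, -0.998, -0.0], [0.001, -0.0, -1.0]]
wrist_force: [1.2, -0.3, -1.1]
opening: 0.0521
gripper_force: 62.8
```

Run:
```python
from h import *
d=np.load('pics/top0.npz')['d']
for p in ((211,355),(200,345),(222,345),(225,360)): print(dep('top',d,*p))
im,d=shot('scene','s8'); c=cv2.resize(im[120:400,210:470],None,fx=2.1,fy=2.1,interpolation=cv2.INTER_CUBIC)
cv2.imwrite('pics/s8c.png',c[:,:,::-1])
```

```text
[0.34979527 0.22958785 0.03813064]
[0.36683734 0.25051763 0.03785892]
[0.36770723 0.21114284 0.03754678]
[0.34167594 0.20395838 0.03863369]
```

View pics/s8c.png

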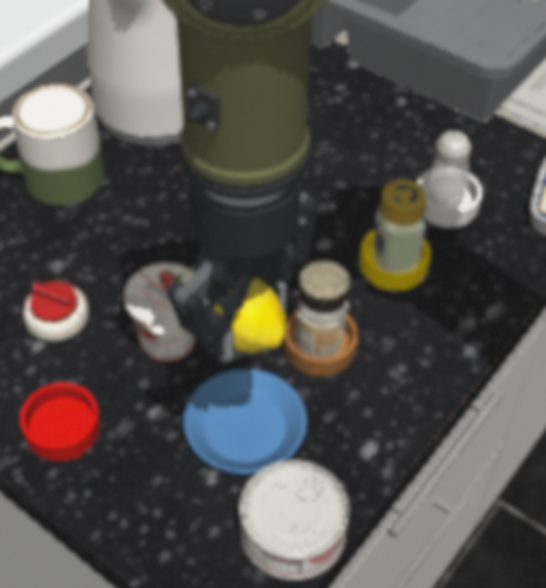

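The lemon is held above the dish, and the yoghurt, timer and jars are undisturbed. Lowering it.

Call:
send_rows(
  offset=[
    [0,0,20],
    [0,0,55],
    [0,0,90],
    [0,0,115],
    [0,0,128],
    [0,0,132],
    [0,0,132],
  ],
  yaw=[0,0,0,0,0,0,0],
  grip=[-1,-1,-1,-1,-1,-1,-1],
)

```text
t: 25.5
position: [0.4345, 0.1789, 0.1851]
tcp_rot: [[0.998, -0.061, 0.001], [-0.061, -0.998, 0.0], [0.001, -0.0, -1.0]]
wrist_force: [0.6, 1.1, -0.0]
opening: 0.0519
gripper_force: 62.8
```

Call:
send_rows(
  offset=[
    [0,0,2],
    [0,0,2],
    [0,0,2],
    [0,0,2],
    [0,0,2],
    [0,0,-10],
    [0,0,-50],
    [0,0,-100],
    [0,0,-150],
    [0,0,-150],
  ],
  yaw=[0,0,0,0,0,0,0,0,0,0],
  grip=[-1,0.3,0.5,0.8,1,1,1,1,1,1],
)

```text
t: 26.75
position: [0.4346, 0.1796, 0.3389]
tcp_rot: [[0.998, -0.061, 0.007], [-0.061, -0.998, 0.003], [0.007, -0.003, -1.0]]
wrist_force: [0.1, 0.1, 0.4]
opening: 0.0853
gripper_force: 0.0
```

Call:
send_rows(
  offset=[
    [0,0,-20],
    [0,0,-60],
    [0,0,-60],
    [0,0,-60],
  ],
  yaw=[0,0,0,0],
  grip=[1,1,1,1],
)

```text
t: 27.25
position: [0.4337, 0.1787, 0.3941]
tcp_rot: [[0.998, -0.061, -0.001], [-0.061, -0.998, -0.001], [-0.001, 0.001, -1.0]]
wrist_force: [0.1, -0.2, -0.4]
opening: 0.0851
gripper_force: 0.0
```

Run:
```python
from h import *
im,d=shot('scene','s9'); c=cv2.resize(im[120:400,210:470],None,fx=2.1,fy=2.1,interpolation=cv2.INTER_CUBIC)
cv2.imwrite('pics/s9c.png',c[:,:,::-1])
```

```text
(no output)
```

View pics/s9c.png

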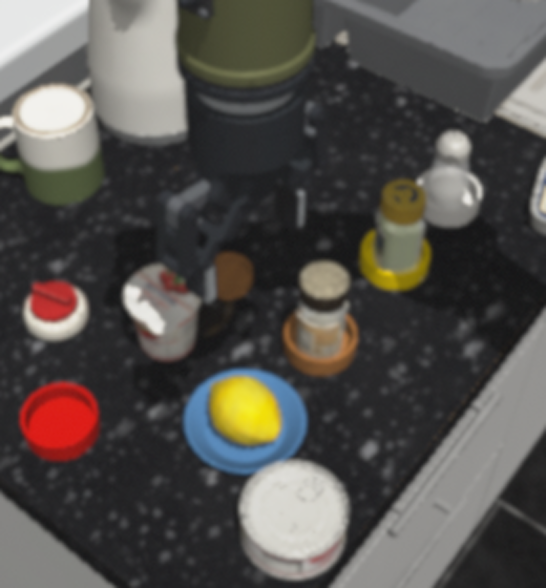

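The lemon lies in the blue dish at crop (245,410). All three seasonings stand, and the yoghurt and timer haven't moved. Handing in.

```bash
python3 -c "
from plant import robot
print(robot.close_job())"
```

```text
the job is handed in; nothing more can be done
None
```

The job is handed in at about 27 s: the yellow jar, brown jar and salt shaker stand in their holders, the lemon went into the blue dish last, and the yoghurt pot and timer were left where they stood.

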